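# Load a row of modules into the packing jig and lock it

## Task

Push the four black modules up the jig together, as one closed, straight row, into the channel until they sit snug against the blue backstop; press gently, the backstop is only held by friction and must stay where it is set. Then swing the orange hold-down over the row by its black grip: nobody knows whether it turns left- or right-handed, so feel which way it gives, turn it that way to the end of its travel, and let go. Leave the carton, tape roll and mug alone.

Things in the scene. Friction and masses are not known exactly. Their poses are not given: they have to be found in the camera images.
- jig: fixed loading jig, origin on the table. x: across the row; y: loading direction. Grey bed 150 mm wide, y = -255 to 275 mm, top 6 mm above the table; the modules stand on it. Channel along x = 0 from y = 0 to 255 mm: between two fixed white walls (inner faces at x = -54 and +54 mm), tops 28 mm above the table.
- mouth (a point): centre of the channel's mouth, on the bed (jig x = 0, y = 0). Two white wings 28 mm high, from y = -36 to 0, guide into it: they flare from 54 mm either side of the centre line to about 68 mm.
- backstop_face (a point): foot of the front face of the blue backstop (98 mm wide, 20 mm thick, 40 mm tall), on the line x = 0, axes as the jig's; the lead module's front ends against it. It lies 165 to 215 mm past the mouth, and slides away in +y if pushed with more than about 14 N.
- module1: black plastic module, a block 100 mm long (its x), 40 mm along the row (its y), 45 mm tall, about 0.18 kg (varies), grey and brass contacts on top, orange stripe near +x. Origin: centre of its underside. The first of the row, nearest the channel.
- module2: black plastic module, a block 100 mm long (its x), 40 mm along the row (its y), 45 mm tall, about 0.18 kg (varies), grey and brass contacts on top, orange stripe near +x. Origin: centre of its underside. Second of the row.
- module3: black plastic module, a block 100 mm long (its x), 40 mm along the row (its y), 45 mm tall, about 0.18 kg (varies), grey and brass contacts on top, orange stripe near +x. Origin: centre of its underside. Third of the row.
- module4: black plastic module, a block 100 mm long (its x), 40 mm along the row (its y), 45 mm tall, about 0.18 kg (varies), grey and brass contacts on top, orange stripe near +x. Origin: centre of its underside. Last of the row, the one to push on. The four start on the bed before the mouth, 50 mm apart centre to centre, a little out of line and askew.
- knob (a joint): angle of the hold-down, rad, positive anticlockwise from above, 0 at the start. One way it turns easily (under 0.2 N m) to a stop at 1.25 rad; the other way it stops hard after about 0.15 rad. Which way cannot be seen and changes from run to run. Either way one of its two ends swings over the row, 5 mm above the modules. It stays where it is left.
- knob_grip (a point): top centre of the hold-down's black grip, on its pivot axis, 94 mm above the table, at jig x = 113 mm, y = 100 mm. Grip: a bar 64 mm long (along the jig's y at the start), 14 mm wide, 64 to 94 mm above the table. Under it the orange arm, 180 mm long along the grip, 26 mm wide, with 60 mm wide ends, 56 to 64 mm above the table.
- carton: bystander: white retail carton with an orange edge, 120 x 170 x 45 mm, origin under its centre
- tape: bystander: roll of paper tape lying flat, 100 mm across, 48 mm tall, origin under its centre
- mug: bystander: blue mug, 80 mm across, 95 mm tall, origin under its centre

How it is judged:
On the way, in this order (a step that is already met when the one before it is completed fails the run):
1. the closed row sits straight and snug against the backstop, which has not been shifted (y of module1 in the frame of backstop_face above -0.0225 m and horizontal distance between module1 and module2 below 0.0425 m and horizontal distance between module2 and module3 below 0.0425 m and horizontal distance between module3 and module4 below 0.0425 m and horizontal distance between module1 and module4 below 0.1235 m and angle between the y axis of each of module1, module2, module3, module4 and the y axis of jig, either way round below 0.06 rad and angle between each of module1, module2, module3, module4's own z axis and vertical below 0.06 rad and distance of backstop_face from where it was at the start of the episode below 0.004 m), for 0.2 s.
2. the hold-down has been swung over the row ((value of joint knob above 1 rad or value of joint knob below -1 rad)), for 0.2 s.
At the end, for the whole second after the job is handed in: Lead module within 2.5 mm of the backstop, neighbours within 42.5 mm centre to centre (40 when touching), first to last within 123.5 mm; each within 0.06 rad of the jig's direction and flat; backstop moved under 4 mm; hold-down over 1.0 rad from zero; all at rest (all of step 1 and (value of joint knob above 1 rad or value of joint knob below -1 rad) and linear speed of each of module1, module2, module3, module4 below 0.01 m/s).
It fails at once if a module is tipped over by more than 0.35 rad (angle between any of module1, module2, module3, module4's own z axis and vertical above 0.35 rad).
It fails at once if the row goes in broken: the first module is over the mouth line while first and last are more than 135 mm apart centre to centre (y of module1 in the frame of jig above 0.01 m and horizontal distance between module1 and module4 above 0.135 m).
It fails at once if a bystander is moved more than 20 mm (distance of any of carton, tape, mug from where it was at the start of the episode above 0.02 m).
It also fails if it takes over 58 s, if anything falls off the work surface, if the arm or the gripper's body presses on something with over 40 N, if the wrist force passes 120 N, or if a joint passes its speed limit or range.

## Robot

A 6-joint arm with a two-finger parallel gripper is mounted at the origin on the work surface. World frame = base frame: x ahead of the robot, y to its left, z up, the work surface at z = 0. Lengths are in m, angles in rad, forces in N, time in s.
With the tool pointing down it reaches from about 0.35 to 0.775 m from the base axis. Payload 7.3 kg.
Tool frame: the origin (TCP) lies at the centre of the arm's flange, where the gripper is bolted on; the fingertips stand 178 mm ahead of it and the grasp point (between the pads) lies 159 mm ahead of it; z points along the fingers, y is the line along which they close (so a half turn about z gives the same grasp; the last joint's range is limited). The gripper opens to 92 mm and grips with 3 to 60 N. Pads are 19 mm wide; open, the fingers measure 130 mm over their backs; the gripper's body (75 mm by 190 mm) begins 47 mm behind the grasp point.
Start: joints at [1.109, 0.342, 1.524, -0, 1.275, -0.146], TCP at [0.163, 0.499, 0.405] pointing down, gripper open.
Joint ranges: [-2.53, 2.53], [-0.77, 2.02], [0.04, 2.7], [-1, 4.14], [0.28, 2.66], [-3.11, 3.11]. Speed limits (rad/s): [2.57, 2.57, 3.14, 3.14, 3.14, 3.14].

## Interface

Orientations are given as [roll, pitch, yaw] about the fixed x, y, z axes, in that order (R = Rz(yaw) Ry(pitch) Rx(roll)).
In Python, from cell import robot gives the robot as it stands.
- The arm moves only by the shell command python3 drive.py [OPENING] [FORCE], which reads ROWS from standard input. ROWS is 1 to 8 rows, parted by a bar, with the numbers parted by commas; each row has 6 numbers: dx, dy, dz in shares of 0.4 m (1.0 is 0.4 m), then a rotation vector rx, ry, rz in normalised numbers (1 is 90 degrees); each row shifts and turns the commanded pose from where the row before left it, along the tool's axes as they then stand; what a row does not reach is not made up. A row lasts 1/12 s, in which the tool goes at most 0.0417 m and 0.125 rad, less where a joint would pass 70% of its speed; a pose out of reach is approached as far as the arm can. OPENING is the finger opening in m, set as the command begins (- or left out keeps the last). The fingers move at their own pace and stop on an object; FORCE is the grip in N (left out, the last holds). Time passes only in rows, so rows that do not move let the fingers close. It prints the time, the measured TCP pose, the force, the opening and the grip force at its end. Shift and turn numbers lie between -1 and 1, and a call with a number outside is refused. Input that does not fit is refused with a message, and nothing moves.
- robot.observe(): the state, without advancing time (a new reading comes with each control period).
- robot.read_camera(name): name is "scene" or "top" or "wrist"; returns a dict with "image" (420x560x3 uint8, red, green, blue), "fx", "fy", "cx", "cy" (pixels), "pose" (4x4, takes a point from camera to world coordinates). Camera axes: x right, y down, z forward; pixel columns grow to the right and rows downward; lengths in m; the calibration is good to about 2 mm. A picture is of the moment at which its call begins. There is no depth.
- robot.hand_in(): hands the job in; it is judged then, once.
The state is a dict: "time": time; "qpos": joint angles; "qvel": joint speeds; "joint_efforts": joint torques, N m; "tool_pos": TCP position; "tool_rot": TCP orientation; "contact_force": force on the tool from outside, world axes, zero at the start; "torque": the same for the moment, N m; "opening": finger opening in m; "grip_force": force on a finger pad.
Only numpy, scipy, OpenCV 4.12 (cv2) and the standard library are available. Lean on these libraries where they do the work, as an engineer would, in place of code of your own. Each camera call takes 0.05 s, during which the arm holds its last target. There are 200 camera calls.

## Working session

There is one attempt and no reset: what is moved stays moved. The work goes in short steps, Python scripts to look and compute and a shell command to move; the robot and the scene stay as the last step left them, time stands still between calls to the robot, and variables do not carry over. Pictures are saved under pics/ and viewed, at most 10 in all, crops included, and the job is handed in when it is done.

```bash
ls; mkdir -p pics
python3 - <<'E'
from cell import robot
import cv2,numpy as np
np.set_printoptions(precision=4,suppress=True)
print(robot.observe())
for n in ["scene","top"]:
    c=robot.read_camera(n); cv2.imwrite(f"pics/{n}0.png",c["image"][:,:,::-1]); print(n,c["fx"],c["fy"],c["cx"],c["cy"]);print(c["pose"])
E
```

```text
cell.py
drive.py
pics
{'time': 0.0, 'qpos': array([ 1.109 ,  0.3427,  1.525 , -0.    ,  1.2754, -0.146 ]), 'qvel': array([-0.0007,  0.0015, -0.0019, -0.0005,  0.0001, -0.0015]), 'joint_efforts': array([ -0.0001, -43.122 , -24.423 ,   0.0719,   0.0559,  -0.0001]), 'tool_pos': array([0.163 , 0.4989, 0.404 ]), 'tool_rot': array([-3.14  , -0.0002,  2.8258]), 'contact_force': array([-0.0129,  0.3189, -1.004 ]), 'torque': array([-0.0071,  0.0221, -0.0046]), 'grip_force': 0.0, 'opening': 0.09216408536896213}
scene 518.0247831500043 518.0247831500043 274.1878690679632 215.28964886539438
[[-0.8729  0.2504 -0.4188  1.153 ]
 [ 0.4875  0.4827 -0.7275  1.0687]
 [ 0.02   -0.8392 -0.5434  0.8002]
 [ 0.      0.      0.      1.    ]]
top 495.23970164688734 495.23970164688734 270.51094868521807 207.84655179733298
[[-0.0215 -0.9863  0.1637  0.4406]
 [-0.9997  0.0197 -0.0127  0.1126]
 [ 0.0093 -0.1639 -0.9864  1.2061]
 [ 0.      0.      0.      1.    ]]
```

View pics/top0.png

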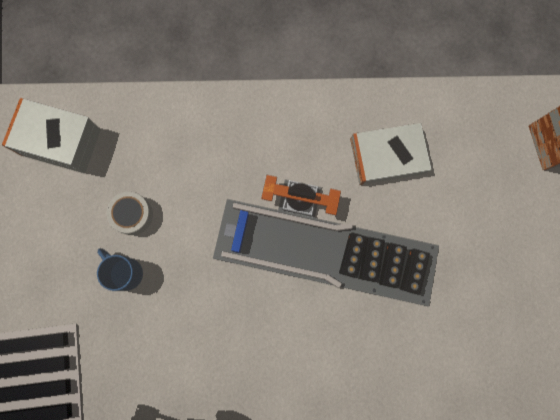

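View pics/scene0.png

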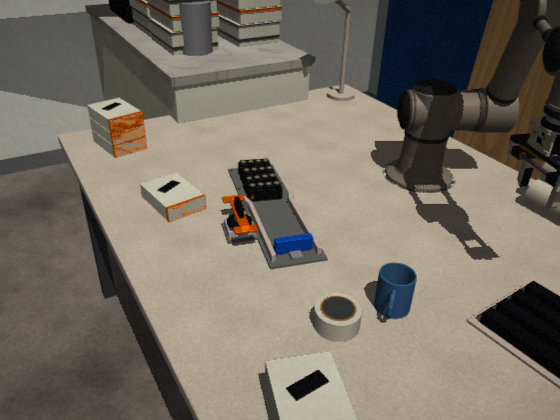

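The top view shows the jig at about px (215–440, 170–305), loading direction to the left (+y world). The modules are at px (340–430, 233–293), the backstop at about (240,232) and the grip at about (301,197). I'll zoom in to read corners.

Run:
```python
import cv2
i=cv2.imread("pics/top0.png")[165:310,210:445]
i=cv2.convertScaleAbs(cv2.resize(i,None,fx=3.4,fy=3.4,interpolation=cv2.INTER_CUBIC),alpha=1.7,beta=15)
cv2.imwrite("pics/crop0.png",i)
```

```text
(no output)
```

View pics/crop0.png

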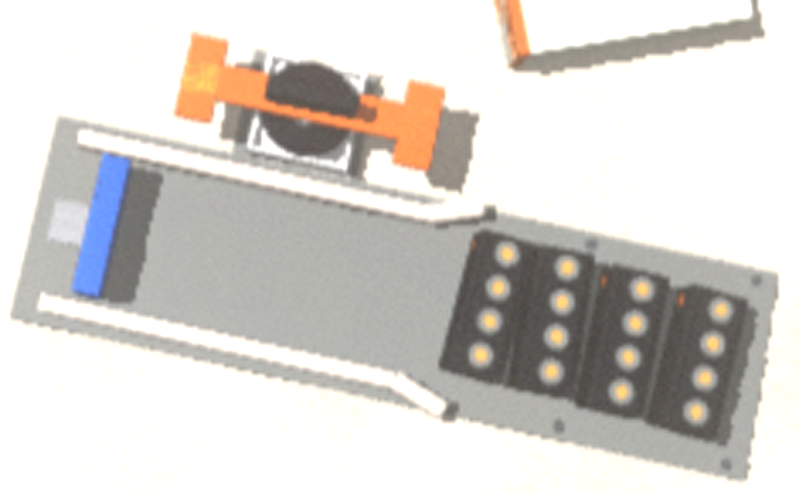

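```bash
cat > h.py <<'E'
import numpy as np
from scipy.optimize import least_squares
np.set_printoptions(precision=4,suppress=True)
K=(495.2397,495.2397,270.5109,207.8466)
P=np.array([[-0.0215,-0.9863,0.1637,0.4406],[-0.9997,0.0197,-0.0127,0.1126],[0.0093,-0.1639,-0.9864,1.2061]])
def ray(uv,z,K=K,P=P):
    d=P[:3,:3]@np.array([(uv[0]-K[2])/K[0],(uv[1]-K[3])/K[1],1]); return P[:3,3]+d*(z-P[2,3])/d[2]
crop=lambda u,v:((u+.5)/3.4-.5+210,(v+.5)/3.4-.5+165)
E
python3 - <<'E'
from h import *
J=np.array([[75,275],[-75,275],[75,-255],[-75,-255]])/1e3
W=np.array([ray(crop(*p),.006)[:2] for p in [(60,117),(12,318),(777,273),(745,478)]])
def T(p,j): c,s=np.cos(p[2]),np.sin(p[2]); return p[:2]+j@np.array([[c,s],[-s,c]])
r=least_squares(lambda p:(T(p,J)-W).ravel(),[.4,0,0]);p=r.x
print("jig",p,"res mm",r.fun*1e3)
c,s=np.cos(p[2]),np.sin(p[2]);inv=lambda w:(w[:2]-p[:2])@np.array([[c,-s],[s,c]])
for n,q,z in [("bs",(128,158),.046),("bs",(101,295),.046)]: print(n,inv(ray(crop(*q),z)))
for a,b in [((507,253),(480,354)),((567,267),(550,371)),((642,289),(620,391)),((721,309),(696,411))]:
    A,B=[inv(ray(crop(*q),.052)) for q in(a,b)]; d=A-B; print("mod",(A+B)/2,"ang",np.arctan2(d[1],d[0]),np.hypot(*d))
for n,q in [("grip",(113,100)),("M4",(0,-200)),("mouth",(0,0))]: print(n,T(p,np.array(q)/1e3))
print("grip meas",inv(ray(crop(315,95),.094)))
E
```

```text
jig [ 0.5277 -0.0455 -0.2357] res mm [ 1.0197  1.3435 -0.4428  1.2908  0.9501 -2.0138 -1.5269 -0.6204]
bs [0.0496 0.2159]
bs [-0.0475  0.213 ]
mod [ 0.004  -0.0513] ang -0.0736615947765938 0.07208647670538577
mod [ 0.0031 -0.0968] ang 0.01818064526441479 0.07236470967028752
mod [-0.0004 -0.1479] ang -0.038922100502857236 0.07164171481048935
mod [-0.0025 -0.202 ] ang -0.07401561960983699 0.072092804177103
grip [0.6609 0.0254]
M4 [ 0.481 -0.24 ]
mouth [ 0.5277 -0.0455]
grip meas [0.1114 0.099 ]
```

Careful with the scale: shifts go in shares of 0.4 m and turns go in shares of 90 degrees. That gives: 0.124 rad is 0.0789.

```bash
echo '0,0,0,0,0,0.0789 | 0,0,0,0,0,0.0789 | 0,0,0,0,0,0.0789 | 0,0,0,0,0,0.0789 | 0,0,0,0,0,0.0789 | 0,0,0,0,0,0.0789 | 0,0,0,0,0,0.0789 | 0,0,0,0,0,0.0789' | python3 drive.py 0.05
echo '0,0,0,0,0,0.0789 | 0,0,0,0,0,0.0789 | 0,0,0,0,0,0.0789 | 0,0,0,0,0,0.0789 | -0.05,0.0525,0,0,0,0 | -0.065,0.0675,0,0,0,0 | -0.065,0.0675,0,0,0,0 | -0.065,0.0675,0,0,0,0' | python3 drive.py
echo '-0.065,0.0675,0,0,0,0 | -0.065,0.0675,0,0,0,0 | -0.065,0.0675,0,0,0,0 | -0.065,0.0675,0,0,0,0 | -0.065,0.0675,0,0,0,0 | -0.065,0.0675,0,0,0,0 | -0.065,0.0675,0,0,0,0 | -0.065,0.0675,0,0,0,0' | python3 drive.py
python3 - <<'E'
from cell import robot
o=robot.observe();print(o["qpos"],o["contact_force"])
E
```

```text
time: 0.77
tool_pos: [0.163, 0.499, 0.4043]
tool_rot: [-3.141, 0.001, 1.828]
contact_force: [0.2, -0.2, 0.2]
opening: 0.0503
grip_force: 0.0
time: 1.43
tool_pos: [0.2399, 0.3788, 0.4043]
tool_rot: [-3.141, 0.001, 1.339]
contact_force: [0.3, 0.1, -0.6]
opening: 0.0505
grip_force: 0.0
time: 2.1
tool_pos: [0.4023, 0.1261, 0.4046]
tool_rot: [-3.141, -0.0, 1.338]
contact_force: [1.0, 0.7, -0.8]
opening: 0.0497
grip_force: 0.0
[1.21421409e-01 1.51542832e-01 1.78324481e+00 1.85835274e-04
 1.20698606e+00 3.54534704e-01] [ 0.990887    0.67808769 -0.76208077]
```

To row units: -0.032 m is -0.08, 0.013 m is 0.0325.

```bash
echo '-0.08,0.0325,0,0,0,0 | -0.08,0.0325,0,0,0,0 | -0.08,0.0325,0,0,0,0 | -0.08,0.0325,0,0,0,0 | -0.08,0.0325,0,0,0,0 | -0.08,0.0325,0,0,0,0 | -0.08,0.0325,0,0,0,0 | -0.08,0.0325,0,0,0,0' | python3 drive.py
echo '-0.08,0.0325,0,0,0,0 | -0.08,0.0325,0,0,0,0 | -0.08,0.0325,0.05,0,0,0 | -0.08,0.0325,0.075,0,0,0 | 0,0,0,0,0,0 | 0,0,0,0,0,0' | python3 drive.py
cat >> h.py <<'E'
p=np.array([.5277,-.0455,-.2357]);c,s=np.cos(p[2]),np.sin(p[2])
inv=lambda w:(np.asarray(w)[:2]-p[:2])@np.array([[c,-s],[s,c]])
def st():
    from cell import robot
    o=robot.observe();f=o["contact_force"]
    print("jig xy",inv(o["tool_pos"]),"z",o["tool_pos"][2],"yaw-jig",o["tool_rot"][2]-(np.pi/2+p[2]),"F(jig)",[*(f[:2]@np.array([[c,-s],[s,c]])).round(2)],f[2].round(2),"Tz",o["torque"].round(2))
E
python3 -c "import h;h.st()"
```

```text
time: 2.77
tool_pos: [0.4437, -0.147, 0.4045]
tool_rot: [-3.141, -0.0, 1.337]
contact_force: [1.1, 0.9, -0.6]
opening: 0.0498
grip_force: 0.0
time: 3.27
tool_pos: [0.464, -0.2799, 0.355]
tool_rot: [-3.137, -0.002, 1.335]
contact_force: [-0.6, -0.5, 0.2]
opening: 0.05
grip_force: 0.0
jig xy [-0.0072 -0.2428] z 0.3549512981773566 yaw-jig 0.00013958101817701518 F(jig) [np.float64(-0.52), np.float64(-0.59)] 0.18 Tz [-0.05  0.05  0.  ]
```

To row units: 0.033 m is 0.0825, -0.01 m is -0.025.

```bash
echo '-0.025,0.0075,0.0625,0,0,0 | 0,0,0.0825,0,0,0 | 0,0,0.0825,0,0,0 | 0,0,0.0825,0,0,0 | 0,0,0.0775,0,0,0 | 0,0,0,0,0,0 | 0,0,0,0,0,0' | python3 drive.py
python3 -c "import h;h.st()"
echo '0.02,0,0,0,0,0 | 0.02,0,0,0,0,0 | 0.02,0,0,0,0,0 | 0.02,0,0,0,0,0 | 0.02,0,0,0,0,0 | 0.02,0,0,0,0,0 | 0,0,0,0,0,0' | python3 drive.py
python3 - <<'E'
import h
h.st()
from cell import robot
import cv2
c=robot.read_camera("top")["image"][165:310,210:445,::-1]
cv2.imwrite("pics/crop1.png",cv2.convertScaleAbs(cv2.resize(c,None,fx=3.4,fy=3.4,interpolation=2),alpha=1.7,beta=15))
E
```

```text
time: 3.85
tool_pos: [0.4652, -0.2881, 0.2025]
tool_rot: [-3.14, -0.001, 1.339]
contact_force: [0.6, -0.2, 1.0]
opening: 0.0501
grip_force: 0.0
jig xy [-0.0041 -0.2505] z 0.2025391749626702 yaw-jig 0.0037448844184697627 F(jig) [np.float64(0.62), np.float64(-0.05)] 1.01 Tz [-0.09  0.04 -0.04]
time: 4.43
tool_pos: [0.4769, -0.2414, 0.2037]
tool_rot: [3.139, 0.001, 1.339]
contact_force: [0.3, 0.2, 0.4]
opening: 0.05
grip_force: 0.0
jig xy [-0.0037 -0.2024] z 0.20365560825669468 yaw-jig 0.0037623900992187487 F(jig) [np.float64(0.29), np.float64(0.23)] 0.37 Tz [-0.06  0.11 -0.04]
```

View pics/crop1.png

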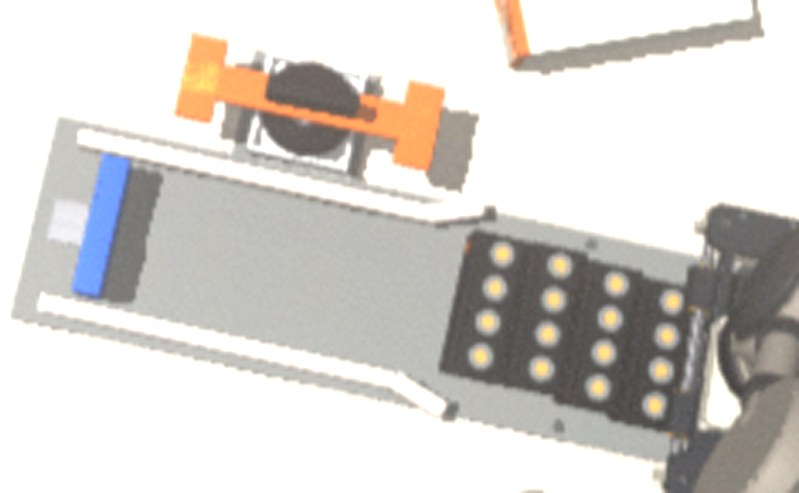

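The row is closed and nearly straight: M1's contacts sit at about px (490,304) and M4's at about (663,352), with both fingers flat behind M4. I'll keep pushing.

To row units: 0.007 m is 0.0175.

```bash
echo '0.0175,0,0,0,0,0 | 0.0175,0,0,0,0,0 | 0.0175,0,0,0,0,0 | 0.0175,0,0,0,0,0 | 0.0175,0,0,0,0,0 | 0.0175,0,0,0,0,0 | 0.0175,0,0,0,0,0 | 0.0175,0,0,0,0,0' | python3 drive.py
python3 -c "import h;h.st()"
echo '0.0175,0,0,0,0,0 | 0.0175,0,0,0,0,0 | 0.0175,0,0,0,0,0 | 0.0175,0,0,0,0,0 | 0.0175,0,0,0,0,0 | 0.0175,0,0,0,0,0 | 0.015,0,0,0,0,0 | 0.01,0,0,0,0,0' | python3 drive.py
python3 - <<'E'
import h
h.st()
from cell import robot
import cv2
c=robot.read_camera("top")["image"][165:310,210:445,::-1]
cv2.imwrite("pics/crop2.png",cv2.convertScaleAbs(cv2.resize(c,None,fx=3.4,fy=3.4,interpolation=2),alpha=1.7,beta=15))
E
```

```text
time: 5.15
tool_pos: [0.4893, -0.1887, 0.203]
tool_rot: [3.14, 0.002, 1.338]
contact_force: [-1.9, -8.2, 2.6]
opening: 0.0503
grip_force: 4.0
jig xy [-0.004  -0.1482] z 0.20304490920067028 yaw-jig 0.0026994537849791556 F(jig) [np.float64(0.09), np.float64(-8.43)] 2.65 Tz [-1.34  0.42 -0.04]
time: 5.82
tool_pos: [0.5013, -0.1378, 0.203]
tool_rot: [3.14, 0.002, 1.338]
contact_force: [-1.4, -8.1, 4.5]
opening: 0.0501
grip_force: 4.3
jig xy [-0.0041 -0.0959] z 0.2030470591659297 yaw-jig 0.0030592359439414185 F(jig) [np.float64(0.56), np.float64(-8.23)] 4.52 Tz [-1.38  0.4  -0.02]
```

View pics/crop2.png

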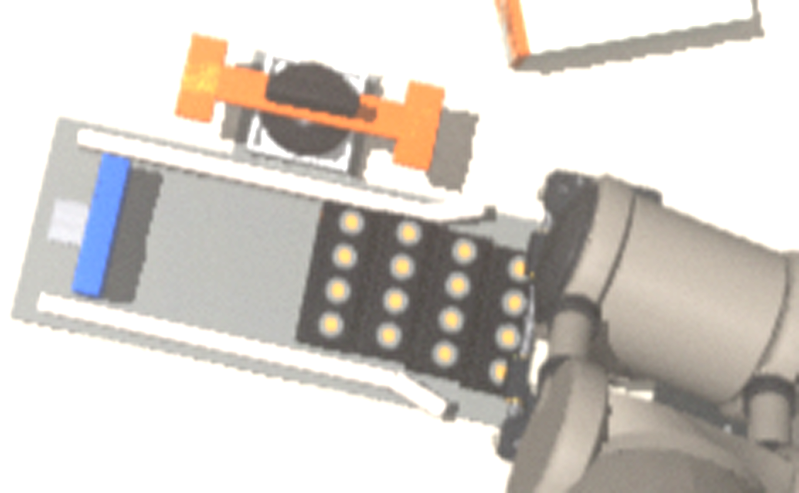

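The row is straight and inside the channel, with M1's contacts at about px (341,273) and M4's at about (509,320). Sliding force is about 8 N, steady.

To row units: 0.007 m is 0.0175.

```bash
echo '0.0175,0,0,0,0,0 | 0.0175,0,0,0,0,0 | 0.0175,0,0,0,0,0 | 0.0175,0,0,0,0,0 | 0.0175,0,0,0,0,0 | 0.0175,0,0,0,0,0 | 0.0175,0,0,0,0,0 | 0.0175,0,0,0,0,0' | python3 drive.py
python3 -c "import h;h.st()"
echo '0.0175,0,0,0,0,0 | 0.0175,0,0,0,0,0 | 0.0175,0,0,0,0,0 | 0.0175,0,0,0,0,0 | 0.0175,0,0,0,0,0 | 0.015,0,0,0,0,0 | 0.0125,0,0,0,0,0 | 0.01,0,0,0,0,0' | python3 drive.py
python3 - <<'E'
import h
h.st()
from cell import robot
import cv2
c=robot.read_camera("top")["image"][165:310,210:445,::-1]
cv2.imwrite("pics/crop3.png",cv2.convertScaleAbs(cv2.resize(c,None,fx=3.4,fy=3.4,interpolation=2),alpha=1.7,beta=15))
E
```

```text
time: 6.53
tool_pos: [0.5144, -0.0838, 0.2031]
tool_rot: [3.139, 0.002, 1.338]
contact_force: [-0.5, -9.6, 3.7]
opening: 0.0501
grip_force: 4.6
jig xy [-0.004  -0.0403] z 0.20307593495699156 yaw-jig 0.002794599395252284 F(jig) [np.float64(1.77), np.float64(-9.4)] 3.71 Tz [-1.61  0.09 -0.02]
time: 7.2
tool_pos: [0.5262, -0.035, 0.2031]
tool_rot: [3.139, 0.002, 1.338]
contact_force: [1.7, -9.9, 3.4]
opening: 0.0497
grip_force: 4.7
jig xy [-0.0039  0.0098] z 0.20305339306091233 yaw-jig 0.0030246718989439536 F(jig) [np.float64(3.98), np.float64(-9.24)] 3.43 Tz [-1.68 -0.08 -0.  ]
```

View pics/crop3.png

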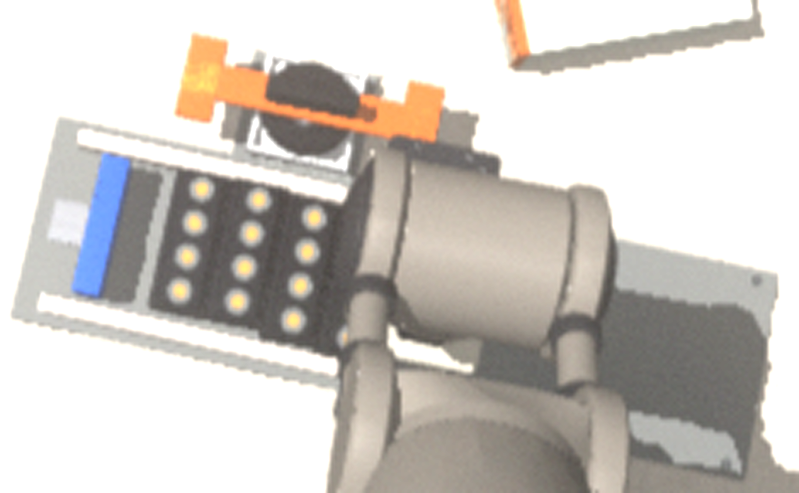

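The row is in the channel with M1's front edge at about px (163,238). The backstop's front edge is at about (114,227) and unmoved.

Run:
```python
from h import *
A,B=[inv(ray(crop(*q),.052)) for q in((202,188),(180,290))];print((A+B)/2,A-B)
a,b=[inv(ray(crop(*q),.051)) for q in((177,168),(150,308))];print(a,b)
for z in(.04,.046):print(inv(ray(crop(114.5,226.5),z)))
```

```text
[0.0031 0.1607] [0.0722 0.0003]
[0.0493 0.1808] [-0.0493  0.178 ]
[0.0014 0.2149]
[0.0007 0.2145]
```

To row units: 0.005 m is 0.0125, 0.001 m is 0.0025.

```bash
echo '0.0125,0,0,0,0,0 | 0.0125,0,0,0,0,0 | 0.0125,0,0,0,0,0 | 0.0125,0,0,0,0,0 | 0.0075,0,0,0,0,0 | 0.005,0,0,0,0,0 | 0.0025,0,0,0,0,0' | python3 drive.py >/dev/null; python3 -c "import h;h.st()"
echo '0.0025,0,0,0,0,0 | 0.0025,0,0,0,0,0 | 0.0025,0,0,0,0,0' | python3 drive.py >/dev/null; python3 -c "import h;h.st()"
```

```text
jig xy [-0.0039  0.0357] z 0.2030645037607286 yaw-jig 0.0031112671378474843 F(jig) [np.float64(3.65), np.float64(-10.27)] 3.19 Tz [-1.76 -0.15 -0.  ]
jig xy [-0.0039  0.0384] z 0.20304597995363327 yaw-jig 0.0028102579004967154 F(jig) [np.float64(3.2), np.float64(-9.23)] 3.25 Tz [-1.81 -0.21 -0.04]
```

To row units: 0.0005 m is 0.0013.

```bash
for i in 1 2 3 4; do echo '0.0013,0,0,0,0,0 | 0.0013,0,0,0,0,0' | python3 drive.py >/dev/null; python3 -c "import h;h.st()"; done
```

```text
jig xy [-0.0039  0.0394] z 0.20305995670188065 yaw-jig 0.0028185327294312224 F(jig) [np.float64(4.19), np.float64(-10.84)] 2.92 Tz [-1.76 -0.17 -0.06]
jig xy [-0.0039  0.0404] z 0.20304149921877598 yaw-jig 0.0027782754762839534 F(jig) [np.float64(3.87), np.float64(-9.39)] 3.21 Tz [-1.78 -0.11 -0.04]
jig xy [-0.0039  0.0413] z 0.20304723610040756 yaw-jig 0.002779642262841664 F(jig) [np.float64(3.72), np.float64(-9.83)] 4.15 Tz [-1.79 -0.21 -0.05]
jig xy [-0.0039  0.0423] z 0.20303658541023956 yaw-jig 0.002717804889164732 F(jig) [np.float64(4.06), np.float64(-9.87)] 3.2 Tz [-1.77 -0.17 -0.02]
```

To row units: 0.0005 m is 0.0013, 0.0003 m is 0.0008.

```bash
for i in 1 2; do echo '0.0013,0,0,0,0,0 | 0.0008,0,0,0,0,0' | python3 drive.py >/dev/null; python3 -c "import h;h.st()"; done
```

```text
jig xy [-0.0039  0.0428] z 0.20308086616102786 yaw-jig 0.002905126277476633 F(jig) [np.float64(4.39), np.float64(-13.26)] 3.01 Tz [-2.38 -0.05 -0.03]
jig xy [-0.0038  0.0431] z 0.20306804204045806 yaw-jig 0.0030586537351151577 F(jig) [np.float64(4.13), np.float64(-17.42)] 4.56 Tz [-2.98  0.13 -0.12]
```

Contact with the backstop: the force rose from 10 to 17 N, so about 7 N is on the backstop. I'll back off and check.

To row units: -0.012 m is -0.03, -0.01 m is -0.025.

```bash
echo '0,0,0,0,0,0 | 0,0,0,0,0,0 | -0.005,0,0,0,0,0 | -0.015,0,0,0,0,0 | -0.025,0,0,0,0,0 | -0.03,0,0,0,0,0' | python3 drive.py >/dev/null; python3 -c "import h;h.st()"
echo '-0.025,0,-0.0625,0,0,0 | -0.075,0,-0.0625,0,0,0 | -0.075,0,-0.0625,0,0,0 | -0.075,0,-0.0625,0,0,0 | -0.075,0,0,0,0,0 | -0.075,0,0,0,0,0 | 0,0,0,0,0,0' | python3 drive.py >/dev/null
python3 - <<'E'
import h
h.st()
from cell import robot
import cv2
c=robot.read_camera("top")["image"][165:310,210:445,::-1]
cv2.imwrite("pics/crop4.png",cv2.convertScaleAbs(cv2.resize(c,None,fx=3.4,fy=3.4,interpolation=2),alpha=1.7,beta=15))
E
```

```text
jig xy [-0.0052  0.0148] z 0.20209327802697016 yaw-jig 0.003768585052220219 F(jig) [np.float64(0.74), np.float64(-0.64)] -0.18 Tz [-0.04  0.04 -0.02]
jig xy [-0.0046 -0.1499] z 0.3028658411861481 yaw-jig -0.0014508303115623455 F(jig) [np.float64(0.92), np.float64(-0.79)] 0.37 Tz [-0.13  0.06 -0.03]
```

View pics/crop4.png

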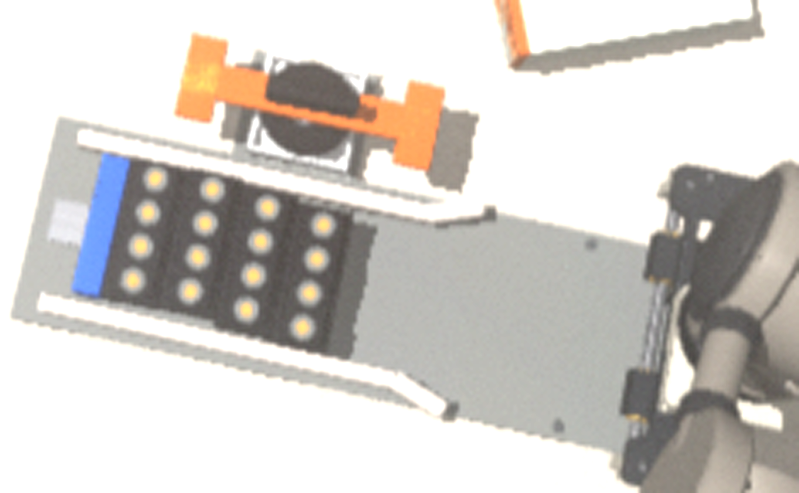

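The row sits snug: M1's contacts are at about px (144,229), M4's at about (313,276), and the backstop's face is unchanged at (128,158)–(100,295). Next is the grip.

To row units: 0.0357 m is 0.0893, 0.0167 m is 0.0418.

```bash
echo '0.0893,0.0418,0,0,0,0 | 0.0893,0.0418,0,0,0,0 | 0.0893,0.0418,0,0,0,0 | 0.0893,0.0418,0,0,0,0 | 0.0893,0.0418,0,0,0,0 | 0.0893,0.0418,0,0,0,0 | 0.0893,0.0418,0,0,0,0 | 0,0,0,0,0,0' | python3 drive.py>/dev/null
python3 - <<'E'
from h import *
st()
for a,b in [((156,179),(133,280)),((324,225),(302,327))]:
    A,B=[inv(ray(crop(*q),.052)) for q in(a,b)]; print((A+B)/2,A-B)
from cell import robot
import cv2
c=robot.read_camera("wrist"); cv2.imwrite("pics/wrist0.png",c["image"][:,:,::-1]); print(c["fx"],c["cx"],c["cy"],c["pose"])
E
```

```text
jig xy [0.1125 0.1121] z 0.3012891175076729 yaw-jig 0.00851956166977641 F(jig) [np.float64(-1.75), np.float64(-1.13)] 0.07 Tz [-0.1   0.1  -0.01]
[0.0027 0.1934] [ 0.0717 -0.0002]
[-0.0039  0.0734] [ 0.0719 -0.0006]
337.2352397740369 279.9581399701992 214.16564817972397 [[ 0.9743 -0.2169 -0.0609  0.6797]
 [-0.2253 -0.9357 -0.2716  0.1114]
 [ 0.0019  0.2783 -0.9605  0.2813]
 [ 0.      0.      0.      1.    ]]
```

View pics/wrist0.png

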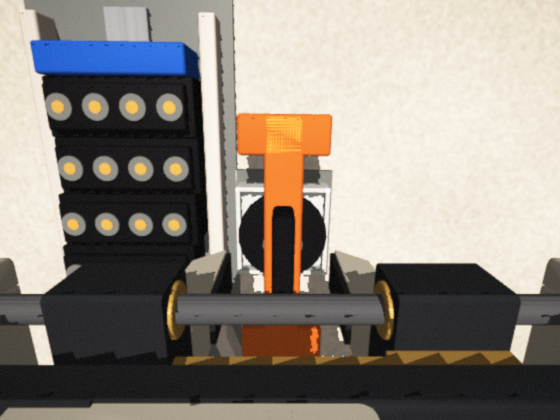

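The wrist view shows the grip bar between the fingers: its far end is at about px (283,207), with side edges at about 273 and 293.

Run:
```python
from h import *
st()
P=np.array([[.9743,-.2169,-.0609,.6797],[-.2253,-.9357,-.2716,.1114],[.0019,.2783,-.9605,.2813]])
for q in [(283.5,207),(273,240),(293,240)]: print(inv(ray(q,.094,(337.235,337.235,279.958,214.166),P)))
```

```text
jig xy [0.1117 0.1094] z 0.30104643854365853 yaw-jig 0.00802081606963645 F(jig) [np.float64(-0.04), np.float64(-0.85)] 0.64 Tz [-0.14  0.14  0.03]
[0.114  0.1381]
[0.108  0.1178]
[0.1198 0.1179]
```

To row units: 0.02 m is 0.05, -0.008 m is -0.02, -0.008 rad is -0.0051.

```bash
echo '-0.02,0.0038,0.0125,0,0,-0.0051 | 0,0,0.0375,0,0,0 | 0,0,0.05,0,0,0 | 0,0,0.0375,0,0,0 | 0,0,0,0,0,0 | 0,0,0,0,0,0' | python3 drive.py>/dev/null; python3 -c "import h;h.st()"
```

```text
jig xy [0.113  0.0956] z 0.2466028221158612 yaw-jig 0.009286373023604577 F(jig) [np.float64(-0.37), np.float64(0.49)] 0.63 Tz [-0.03  0.05 -0.05]
```

To row units: 0.0045 m is 0.0113, 0.009 rad is 0.0057.

```bash
echo '0.0113,0,0,0,0,0.0057 | 0,0,0,0,0,0' | python3 drive.py>/dev/null; python3 -c "import h;h.st()"
echo '0,0,0,0,0,0 | 0,0,0,0,0,0 | 0,0,0,0,0,0 | 0,0,0,0,0,0 | 0,0,0,0,0,0 | 0,0,0,0,0,0' | python3 drive.py 0.0 15; python3 -c "import h;h.st()"
```

```text
jig xy [0.1137 0.1019] z 0.2488814689689456 yaw-jig 0.0006320817485656605 F(jig) [np.float64(-0.05), np.float64(0.31)] 0.25 Tz [-0.13  0.09  0.05]
time: 12.1
tool_pos: [0.6619, 0.027, 0.2475]
tool_rot: [3.141, -0.0, 1.337]
contact_force: [11.8, -2.9, -3.9]
opening: 0.0147
grip_force: 7.1
jig xy [0.1135 0.1018] z 0.24745621367780246 yaw-jig 0.0018087392203831598 F(jig) [np.float64(12.13), np.float64(-0.04)] -3.95 Tz [-0.63 -2.16  0.01]
```

To row units: -0.0015 m is -0.0038, 0.001 m is 0.0025.

```bash
echo '-0.0038,0.0025,0,0,0,0 | 0,0,0,0,0,0' | python3 drive.py>/dev/null; python3 -c "import h;h.st()"
echo '0,0,0,0,0,0.0255 | 0,0,0,0,0,0.0255 | 0,0,0,0,0,0' | python3 drive.py - 30; python3 -c "import h;h.st()"
```

```text
jig xy [0.1142 0.1013] z 0.2474391524593263 yaw-jig 0.0017270866086394054 F(jig) [np.float64(-0.11), np.float64(6.71)] 0.32 Tz [ 0.76 -0.03 -0.08]
time: 12.52
tool_pos: [0.6625, 0.0264, 0.2474]
tool_rot: [3.142, -0.002, 1.255]
contact_force: [2.0, 5.1, -0.3]
opening: 0.014
grip_force: 30.0
jig xy [0.1143 0.1014] z 0.24744899571824308 yaw-jig -0.07994636428585178 F(jig) [np.float64(0.79), np.float64(5.39)] -0.33 Tz [ 0.69 -0.05 -0.09]
```

To row units: 0.03 rad is 0.0191.

```bash
echo '0,0,0,0,0,0.0191 | 0,0,0,0,0,0.0191 | 0,0,0,0,0,0' | python3 drive.py >/dev/null; python3 -c "import h;h.st()"
echo '0,0,0,0,0,0.0127 | 0,0,0,0,0,0.0127 | 0,0,0,0,0,0' | python3 drive.py >/dev/null; python3 -c "import h;h.st()"
```

```text
jig xy [0.1144 0.1014] z 0.24746218632615813 yaw-jig -0.13946526084305466 F(jig) [np.float64(0.92), np.float64(6.04)] 0.22 Tz [ 0.63 -0.19 -0.09]
jig xy [0.1144 0.1014] z 0.24745695338873155 yaw-jig -0.17873417583225493 F(jig) [np.float64(0.74), np.float64(6.04)] -1.21 Tz [ 0.61 -0.18 -0.02]
```

To row units: 0.03 rad is 0.0191.

```bash
echo '0,0,0,0,0,0.0191 | 0,0,0,0,0,0.0191 | 0,0,0,0,0,0.0127 | 0,0,0,0,0,0' | python3 drive.py >/dev/null; python3 -c "import h;h.st()"
```

```text
jig xy [0.1144 0.1015] z 0.24751217804085873 yaw-jig -0.25768644269874774 F(jig) [np.float64(1.06), np.float64(4.83)] -0.24 Tz [ 0.68 -0.29  0.54]
```

Torque jumped to 0.54 N m, so clockwise looks like the hard side. I'll try anticlockwise.

To row units: -0.06 rad is -0.0382.

```bash
echo '0,0,0,0,0,-0.0382 | 0,0,0,0,0,-0.0382 | 0,0,0,0,0,-0.0382 | 0,0,0,0,0,-0.0382 | 0,0,0,0,0,0' | python3 drive.py >/dev/null; python3 -c "import h;h.st()"
echo '0,0,0,0,0,-0.0318 | 0,0,0,0,0,-0.0318 | 0,0,0,0,0,-0.0318 | 0,0,0,0,0,0' | python3 drive.py >/dev/null; python3 -c "import h;h.st()"
echo '0,0,0,0,0,-0.0191 | 0,0,0,0,0,-0.0191 | 0,0,0,0,0,-0.0191 | 0,0,0,0,0,0' | python3 drive.py >/dev/null; python3 -c "import h;h.st()"
```

```text
jig xy [0.1142 0.1014] z 0.24743374170131618 yaw-jig -0.014697065734650794 F(jig) [np.float64(-0.02), np.float64(5.49)] -0.1 Tz [ 0.71 -0.09  0.05]
jig xy [0.1141 0.1015] z 0.24746382035523523 yaw-jig 0.13486634164623457 F(jig) [np.float64(-0.1), np.float64(5.57)] 1.25 Tz [0.72 0.04 0.07]
jig xy [0.114  0.1014] z 0.24745313601539648 yaw-jig 0.22370664829929776 F(jig) [np.float64(-1.65), np.float64(5.22)] 0.48 Tz [0.7  0.1  0.07]
```

To row units: -0.05 rad is -0.0318.

```bash
echo '0,0,0,0,0,-0.0318 | 0,0,0,0,0,-0.0318 | 0,0,0,0,0,-0.0318 | 0,0,0,0,0,0' | python3 drive.py >/dev/null; python3 -c "import h;h.st()"
python3 - <<'E'
from cell import robot
import cv2
c=robot.read_camera("scene")["image"][150:290,160:360,::-1]
cv2.imwrite("pics/s1.png",cv2.convertScaleAbs(cv2.resize(c,None,fx=4,fy=4,interpolation=2),alpha=1.5,beta=10))
E
```

```text
jig xy [0.1138 0.1014] z 0.24742951489773618 yaw-jig 0.374885569932212 F(jig) [np.float64(-2.83), np.float64(4.85)] 1.19 Tz [0.67 0.25 0.11]
```

View pics/s1.png

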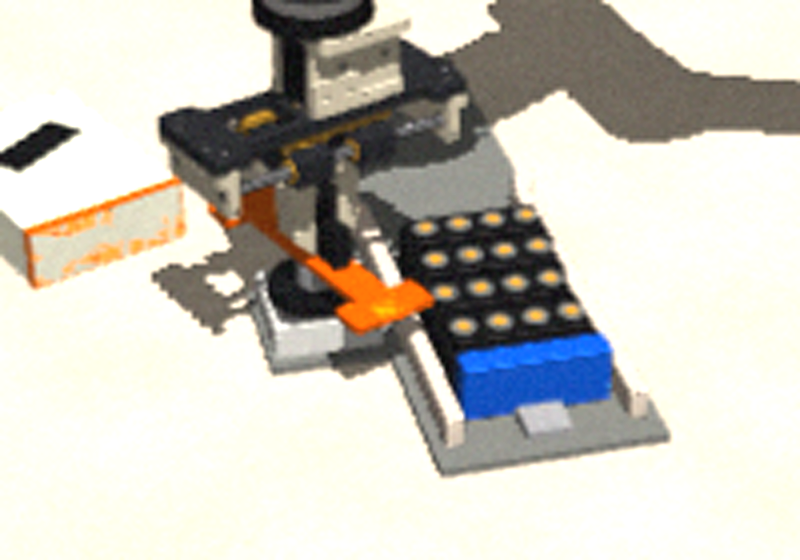

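The orange arm follows the grip and its far end, at about px (390,305), is swinging over the row. Anticlockwise gives, so I'll carry on to the stop.

To row units: -0.08 rad is -0.0509.

```bash
echo '0,0,0,0,0,-0.0509 | 0,0,0,0,0,-0.0509 | 0,0,0,0,0,-0.0509 | 0,0,0,0,0,-0.0509 | 0,0,0,0,0,-0.0509 | 0,0,0,0,0,0' | python3 drive.py >/dev/null; python3 -c "import h;h.st()"
echo '0,0,0,0,0,-0.0509 | 0,0,0,0,0,-0.0509 | 0,0,0,0,0,-0.0509 | 0,0,0,0,0,-0.0318 | 0,0,0,0,0,-0.0318 | 0,0,0,0,0,0' | python3 drive.py >/dev/null; python3 -c "import h;h.st()"
```

```text
jig xy [0.1135 0.1011] z 0.24743139311352585 yaw-jig 0.7764457738264987 F(jig) [np.float64(-4.74), np.float64(2.83)] 2.49 Tz [0.56 0.5  0.09]
jig xy [0.1133 0.1008] z 0.2474324345991991 yaw-jig 1.114832328887486 F(jig) [np.float64(-7.13), np.float64(1.63)] 3.25 Tz [0.41 0.74 0.03]
```

To row units: -0.04 rad is -0.0255.

```bash
echo '0,0,0,0,0,-0.0255 | 0,0,0,0,0,-0.0255 | 0,0,0,0,0,-0.0191 | 0,0,0,0,0,0' | python3 drive.py >/dev/null; python3 -c "import h;h.st()"
```

```text
jig xy [0.1133 0.1007] z 0.24744660624529738 yaw-jig 1.2237531199693241 F(jig) [np.float64(-6.39), np.float64(1.55)] 4.5 Tz [0.38 0.8  0.07]
```

To row units: -0.03 rad is -0.0191.

```bash
echo '0,0,0,0,0,-0.0191 | 0,0,0,0,0,-0.0191 | 0,0,0,0,0,0' | python3 drive.py >/dev/null; python3 -c "import h;h.st()"
```

```text
jig xy [0.1133 0.1006] z 0.2474300639462938 yaw-jig 1.2820731212030831 F(jig) [np.float64(-6.06), np.float64(1.5)] 3.57 Tz [ 0.28  0.89 -0.69]
```

The end stop is felt at about 1.25 rad, with −0.69 N m. Releasing and lifting clear.

To row units: 0.02 rad is 0.0127.

```bash
echo '0,0,0,0,0,0.0127 | 0,0,0,0,0,0 | 0,0,0,0,0,0 | 0,0,0,0,0,0 | 0,0,0,0,0,0' | python3 drive.py 0.05 10
echo '0,0,-0.025,0,0,0 | 0,0,-0.075,0,0,0 | 0,0,-0.1,0,0,0 | 0,0,-0.1,0,0,0 | 0,0,-0.05,0,0,0' | python3 drive.py >/dev/null
echo '-0.1,0,0,0,0,0 | -0.1,0,0,0,0,0 | -0.1,0,0,0,0,0 | -0.1,0,0,0,0,0 | -0.1,0,0,0,0,0 | 0,0,0,0,0,0' | python3 drive.py
python3 - <<'E'
from cell import robot
import cv2
f=lambda n,c,s:cv2.imwrite(n,cv2.convertScaleAbs(cv2.resize(c,None,fx=s,fy=s,interpolation=2),alpha=1.6,beta=12))
t=robot.read_camera("top")["image"][165:310,210:445,::-1]
s=robot.read_camera("scene")["image"][150:290,160:360,::-1]
t=cv2.resize(t,None,fx=2.4,fy=2.4);s=cv2.resize(s,None,fx=1.7,fy=1.7)
import numpy as np
w=np.zeros((t.shape[0]+s.shape[0],t.shape[1],3),np.uint8);w[:t.shape[0]]=t;w[t.shape[0]:,:s.shape[1]]=s
f("pics/end.png",w,1)
E
```

```text
time: 16.82
tool_pos: [0.6624, 0.0252, 0.2473]
tool_rot: [3.142, 0.0, 2.597]
contact_force: [0.7, -0.8, -0.3]
opening: 0.0426
grip_force: 0.0
time: 17.73
tool_pos: [0.8171, -0.0681, 0.384]
tool_rot: [-3.141, -0.0, 2.594]
contact_force: [-0.5, -1.5, -2.0]
opening: 0.0499
grip_force: 0.0
```

View pics/end.png

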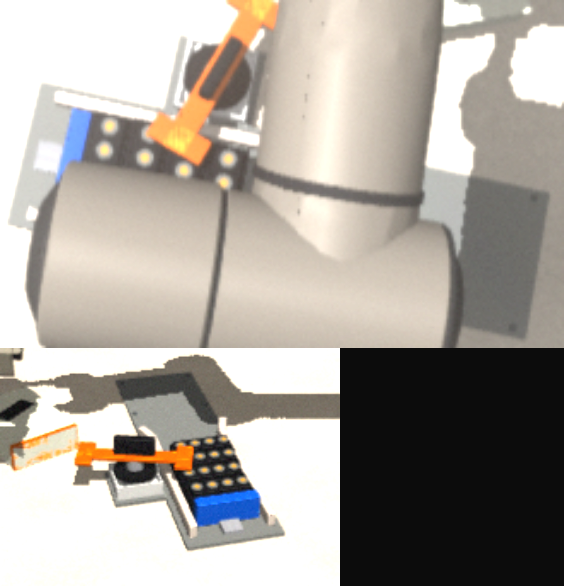

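The hold-down lies over the row with its end at about px (180,138) in the top view. The row is closed against the backstop, and nothing else visible has moved. Handing in.

```bash
echo '0,0,0,0,0,0 | 0,0,0,0,0,0 | 0,0,0,0,0,0' | python3 drive.py >/dev/null; python3 -c "
from cell import robot
print(robot.hand_in())"
```

```text
the job is handed in; nothing more can be done
None
```

I handed the job in without seeing a verdict: the four modules sit as one closed row snug against the backstop, which shows no shift in the images, and the hold-down gave anticlockwise, was turned to its stop at about 1.25 rad and released.

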